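Push a filter stem into a push-in port and tug-test it

ROBOT

A 6-joint arm with a two-finger parallel gripper is mounted at the origin on the work surface. World frame = base frame: x ahead of the robot, y to its left, z up, the work surface at z = 0. Lengths are in m, angles in degrees, forces in N, time in s.
With the tool pointing down it reaches from about 0.275 to 0.725 m from the base axis. Payload 15.9 kg.
Tool frame: the origin (TCP) lies between the finger pads; the fingertips stand 25 mm ahead of it and the grasp point (between the pads) lies 6 mm ahead of it; x points along the fingers, y is the direction in which the jaws open and shut, and the axes are right-handed (so a half turn about x gives the same grasp; the last joint's range is limited). The gripper opens to 85 mm and grips with 20 to 120 N. Pads are 22 mm wide; open, the fingers measure 114 mm over their backs; the gripper's body (76 mm by 85 mm) begins 54 mm behind the grasp point. The pads swing forward as they close: fully open they stand 13 mm farther back than shut.
Start: joints at [76.433, 12.198, -1.971, 75.831, 0, 90], TCP at [0.117, 0.486, 0.226] pointing down, gripper open.
Joint ranges: [-170.91, 170.91], [-42.67, 98.43], [-65.05, 77.54], [-120.47, 116.71], [-90, 82.35], [-180, 180]. Speed limits (degrees/s): [108.29, 108.29, 136.94, 147.25, 180, 180].

INTERFACE

Orientations are given as a 3x3 rotation matrix whose columns are the frame's x, y, z axes.
In Python, from station import * gives the robot as it stands. The module is installed in compiled form; this text tells all that it offers. Calls block until the motion is done:
- move_ptp(position, orientation): joint-space move of the TCP to a pose.
- movel(position, rot=None, v=0.15): straight line of the TCP; rot=None keeps the orientation; v is the mean speed in m/s.
- movej(angles): joint-space move.
- command_gripper(opening, grip_force=None): finger opening in m; grip_force is the grip in N (None keeps the last); returns when the fingers have stopped.
- pause(seconds).
- inverse_kinematics(position, orientation): joint angles nearest the present ones, or None.
- read_camera(name): name is "scene" or "top" or "wrist"; returns a dict with "image" (480x640x3 uint8, red, green, blue), "fovy" (degrees; the focal length in pixels is half the picture's height over the tangent of half this angle, whatever the lens; pixels are square), "cx", "cy" (the principal point, pixels), "R" (3x3) and "t" (3): a world point X has camera coordinates R X + t. Camera axes: x right, y down, z forward; pixel columns grow to the right and rows downward; lengths in m; the calibration is good to about 2 mm. A picture is of the moment at which its call begins. There is no depth.
A pose or a line that the arm cannot do raises PlanningError and nothing moves.
- job_done(): hands the job in, once; it reports no verdict.
Readings, each from a call of its own:
- read_clock(): time.
- read_q(): joint angles.
- read_dq(): joint speeds.
- read_joint_torque(): joint torques, N m.
- read_tool_pos(): TCP position.
- read_tcp_rot(): TCP orientation.
- read_force(): force on the tool from outside, world axes, zero at the start.
- read_ft_torque(): the same for the moment, N m.
- read_finger_gap(): finger opening in m.
Only numpy, scipy, OpenCV 4.12 (cv2) and the standard library are available. Lean on these libraries where they do the work, as an engineer would, in place of code of your own. Each camera call takes 0.05 s, during which the arm holds its last target.

TASK

Take the filter stem (the taller one with the thick round head) out of the white rack and push it straight down into the open push-in port of the filtration manifold, past the grip until it is fully home. Then tug it upwards until the port's release collar rises with it by 2 to 3 mm, which proves the grip, and let go of it, leaving it standing in the port. Work gently, never loading the port with more than 40 N (side loads from pressing askew count too), and leave everything else where it is.

Things in the scene. Friction and masses are not known exactly. Their poses are not given: they have to be found in the camera images.
- stem_head (a point): Centre of the round steel head of the loose filter stem, where to grasp it: 33 mm wide, 45 mm tall (22.5 mm below the stem's top, 127.5 mm above its tip); z points up along the stem. Mass 100 to 200 g. It starts upright in one of the rack's two holes, 40 mm deep in it. Lift it 50 mm to clear the rack, 110 mm to pass over the port.
- stem_tip (a point): Centre of the stem's lower end, 127.5 mm below stem_head on its axis; at the start about 10 mm above the table. The shaft is 16 mm wide; its lowest 6 mm taper to 9 mm at the tip, and from 10 to 21 mm above the tip a neck 10 mm wide takes the port's gripping jaws.
- fitting: Fixed aluminium block 60 x 60 x 85 mm with the manifold's only open port, round which stands a steel ring, the collar. Origin at the centre of its underside (14 mm above the table), z up. Spring jaws inside resist with 4 to 10 N while the stem's foot passes, then snap into its neck; 2 mm further the stem stands on a rigid stop: fully home.
- mouth (a point): Centre of the open bore (18.5 mm wide, 3 mm chamfer) in the block's top face, 99 mm above the table; z up. The collar stands 10 mm above this. The depth of jaws and stop differs from port to port and is hidden: fully home, the tip lies 46 to 68 mm below the mouth. Pulled up from home, the stem slides about 2 mm freely, then lifts the collar.
- collar (a joint): Lift of the steel release collar on the fitting (39 mm outer, 22 mm inner diameter, 10 mm high), in m: 0 at rest, at most 0.0035 (rigid stop). It rises only when a gripped stem is pulled up: it starts to move at about 6 N, 2 mm takes 10 N, 3.5 mm 13 N, besides the stem's own weight. A spring pulls it back.
- manifold: Fixed dark steel bar 85 x 340 x 14 mm under three port blocks, one at its middle and one 110 mm either side along its y; the open port is any of them. The other two are like it but closed with solid domed caps, 119 mm above the table. Origin at the centre of its underside.
- rack: White plastic rack block 65 x 165 x 50 mm, fixed, origin at the centre of its underside; two holes 18 mm wide and 40 mm deep, 50 mm either side of its centre along its y. The filter stem stands in one, a blanking stem in the other.
- blank_mid (a point): Middle of the loose blanking stem in the other hole of the rack (98 mm long, 16 mm shaft, small 22 mm head, its top 108 mm above the table). Leave it there.
- jar: Bystander: glass jar 72 mm wide, 110 mm tall with a steel lid, origin under its centre. Loose.
- dish: Bystander: culture dish 64 mm wide, 15 mm tall, origin under its centre. Loose.
- dish2: Bystander: another culture dish 64 mm wide, 15 mm tall, origin under its centre. Loose.
- slidebox: Bystander: open slide box 85 x 100 mm, 36 mm tall with its slides, origin under its centre. Loose.
- slidebox2: Bystander: another open slide box 85 x 100 mm, 36 mm tall with its slides, origin under its centre. Loose.
- carton: Bystander: closed white carton 75 x 110 x 35 mm, origin under its centre. Loose.

How it is judged:
By the outcome, as a careful person would: the job done as asked, in the order asked, and still so for the second after the job is handed in, with the robot touching nothing.
It also fails if it takes over 53 s, if anything falls off the work surface, if the arm or the gripper's body presses on something with over 40 N, if the wrist force passes 120 N, or if a joint passes its speed limit or range.

## Working session

There is one attempt and no reset: what is moved stays moved. The work goes in short steps, each a Python script; the robot and the scene stay as the last script left them, time stands still between calls to the robot, and variables do not carry over. Pictures are saved under pics/ and viewed, and the job is handed in when it is done.

```bash
mkdir -p pics; python3 - <<'E'
from station import *
import cv2
print(read_clock())
for n in ("scene","top","wrist"):
    c=read_camera(n); cv2.imwrite(f"pics/{n}0.png",c["image"][:,:,::-1]); print(n,c["fovy"],c["cx"],c["cy"],c["R"],c["t"])
print(read_clock(),read_force(),read_tcp_rot())
E
```

```text
0.0
scene 51.502477899088696 313.6283875800174 241.89241769710648 [[ 0.02583838  0.99966221 -0.0028012 ]
 [ 0.74990892 -0.02123576 -0.66120016]
 [-0.6610363   0.0149837  -0.75020431]] [ 0.01280474 -0.36317103  1.44647654]
top 46.01292274135577 315.15365490779516 242.17981109203237 [[ 0.01187832 -0.99985772  0.01197722]
 [-0.99762979 -0.01266204 -0.06763487]
 [ 0.0677769  -0.01114544 -0.99763825]] [-0.05330016  0.56858805  1.22260878]
wrist 71.24958783645769 318.829958357069 244.9396436038595 [[ 0.2356929   0.97182655 -0.00142054]
 [ 0.93887831 -0.22732423  0.25851733]
 [ 0.25091108 -0.06226442 -0.96600557]] [-0.49924045 -0.03352821  0.37827514]
0.15 [-0.48641991 -0.62870578 -0.05991673] [[-2.21716311e-04  2.34602393e-01  9.72091389e-01]
 [-8.30068382e-04  9.72091035e-01 -2.34602497e-01]
 [-9.99999631e-01 -8.58917527e-04 -2.07924090e-05]]
```

View pics/scene0.png

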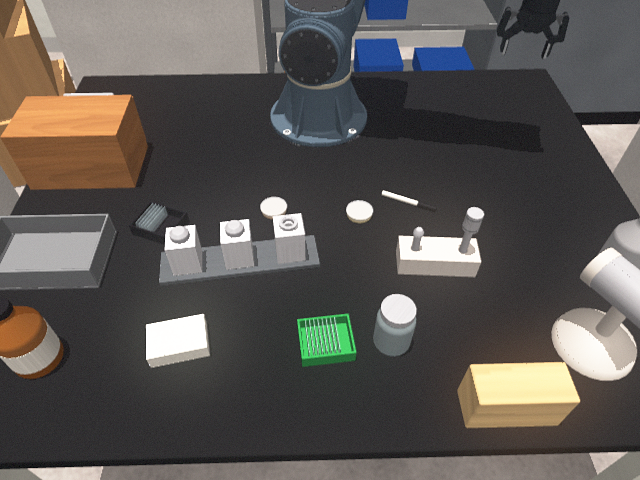

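View pics/top0.png

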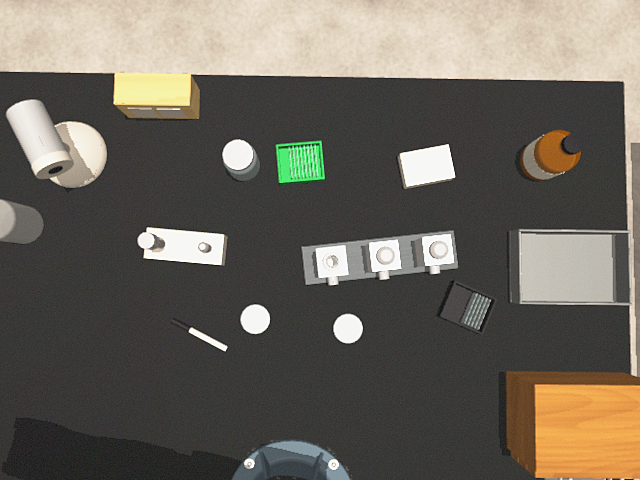

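View pics/wrist0.png

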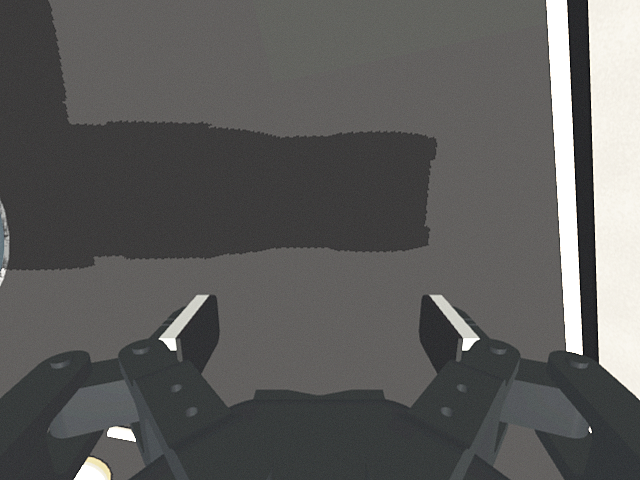

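Scene: the filter stem stands in the rack's +y hole (scene ~(473,220), top ~(148,241)). The open port with the ring is the block at scene ~(288,225), top ~(331,262). Zooming in for precise pixels.

```bash
python3 - <<'E'
import cv2,numpy as np
t=cv2.imread("pics/top0.png"); s=cv2.imread("pics/scene0.png")
z=lambda im,x,y,w,h:cv2.resize(im[y:y+h,x:x+w],(400,300),interpolation=cv2.INTER_NEAREST)
a=np.vstack([np.hstack([z(t,120,215,80,60),z(t,300,235,80,60)]),np.hstack([z(s,435,195,80,60),z(s,250,200,80,60)])])
cv2.imwrite("pics/zoom0.png",a)
E
```

```text
(no output)
```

View pics/zoom0.png

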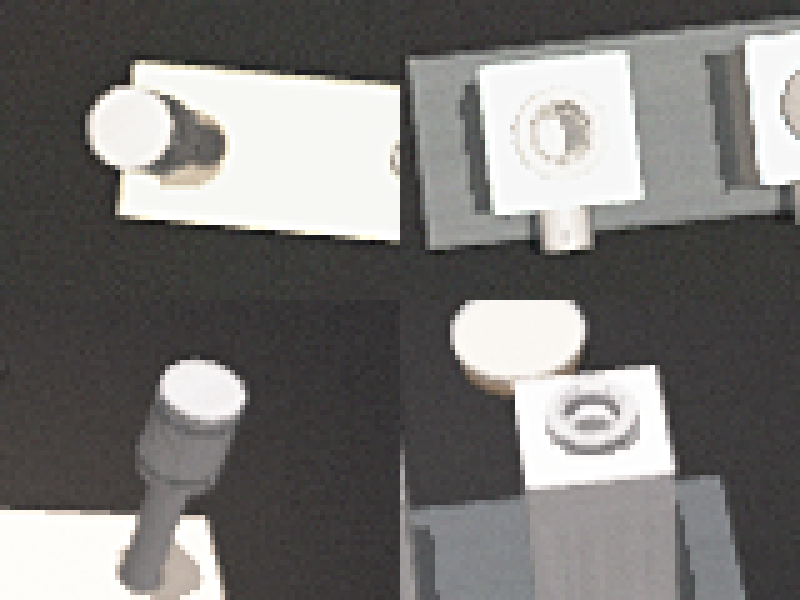

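```bash
cat > h.py <<'E'
import numpy as np
import cv2
from station import *
def ray(c,u,v):
    f=240/np.tan(np.radians(c["fovy"]/2)); R=np.array(c["R"]);t=np.array(c["t"])
    d=R.T@np.array([(u-c["cx"])/f,(v-c["cy"])/f,1]); return -R.T@t,d
def onz(c,u,v,z):
    o,d=ray(c,u,v); return o+d*(z-o[2])/d[2]
def proj(c,X):
    f=240/np.tan(np.radians(c["fovy"]/2)); p=np.array(c["R"])@np.array(X)+np.array(c["t"]); return p[:2]/p[2]*f+[c["cx"],c["cy"]]
def two(c1,p1,c2,p2):
    o1,d1=ray(c1,*p1);o2,d2=ray(c2,*p2);d1/=np.linalg.norm(d1);d2/=np.linalg.norm(d2)
    s=np.linalg.lstsq(np.stack([d1,-d2],1),o2-o1,rcond=None)[0]
    a=o1+s[0]*d1;b=o2+s[1]*d2; return (a+b)/2,np.linalg.norm(a-b)
def down(psi): # jaw y axis at angle psi
    x=np.array([0,0,-1.]);y=np.array([np.cos(psi),np.sin(psi),0]);return np.stack([x,y,np.cross(x,y)],1)
E
python3 - <<'E'
from h import *
T=read_camera("top");S=read_camera("scene")
np.set_printoptions(precision=4,suppress=True)
# white-ish discs by contour
print("head",onz(T,145.7,240.3,.160),onz(S,475,212.8,.160),two(T,(145.7,240.3),S,(475,212.8)))
print("collar",onz(T,330.8,260.9,.109),onz(S,288.2,221.6,.109),two(T,(330.8,260.9),S,(288.2,221.6)))
# rack corners at z=.05 from top contour, block face corners z=.099
g=cv2.cvtColor(T["image"],cv2.COLOR_RGB2GRAY);
_,m=cv2.threshold(g,170,255,0)
for c in cv2.findContours(m,cv2.RETR_EXTERNAL,cv2.CHAIN_APPROX_NONE)[0]:
    if cv2.contourArea(c)>250:
        r=cv2.minAreaRect(c)
        print(r, onz(T,*r[0],.05), onz(T,*r[0],.099))
for n,p in (("rackL",[(226,235),(224.5,265)]),):
    for q in p: print(onz(T,*q,.05))
print(read_camera("wrist")["R"], read_tool_pos())
E
```

```text
head [0.5591 0.2844 0.16  ] [0.5585 0.2852 0.16  ] (array([0.5592, 0.2845, 0.1607]), np.float64(0.0006260512481064005))
collar [ 0.5253 -0.0776  0.109 ] [ 0.5228 -0.0781  0.109 ] (array([ 0.5253, -0.0777,  0.1115]), np.float64(0.00042587644628774255))
((587.0, 425.5), (81.0, 104.0), 90.0) [ 0.1868 -0.624   0.05  ] [ 0.1989 -0.6001  0.099 ]
((348.0, 328.0), (28.0, 28.0), 90.0) [ 0.3854 -0.1179  0.05  ] [ 0.3894 -0.1144  0.099 ]
((255.0, 319.0), (28.284271240234375, 28.284271240234375), 45.0) [0.4022 0.0797 0.05  ] [0.4055 0.0752 0.099 ]
((332.0, 265.0), (38.651039123535156, 30.47910499572754), 83.6598129272461) [ 0.5187 -0.0826  0.05  ] [ 0.5173 -0.0805  0.099 ]
((385.0699462890625, 259.3446960449219), (38.32392883300781, 29.852937698364258), 83.2901611328125) [ 0.5322 -0.1962  0.05  ] [ 0.5303 -0.1896  0.099 ]
((438.0000305175781, 253.50006103515625), (38.45076370239258, 29.644298553466797), 82.87498474121094) [ 0.5461 -0.3099  0.05  ] [ 0.5437 -0.2987  0.099 ]
((565.5001220703125, 266.4945068359375), (93.75257873535156, 67.98490905761719), 0.6295986175537109) [ 0.5216 -0.5845  0.05 
[... 506 characters left out ...]
16 -0.0113  0.05  ] [ 0.7312 -0.0121  0.099 ]
((237.50001525878906, 154.5), (29.698482513427734, 29.698484420776367), 45.0) [0.7551 0.1242 0.05  ] [0.7441 0.1179 0.099 ]
((85.27982330322266, 145.23394775390625), (64.34211730957031, 35.4897575378418), 61.69924545288086) [0.7705 0.4526 0.05  ] [0.759 0.433 0.099]
((36.197059631347656, 133.7898712158203), (73.0014419555664, 37.21131896972656), 64.32318115234375) [0.794  0.5591 0.05  ] [0.7815 0.5351 0.099 ]
((319.5, 187.5), (375.0, 639.0), 90.0) [ 0.6855 -0.0539  0.05  ] [ 0.6774 -0.0531  0.099 ]
[0.5801 0.1451 0.05  ]
[0.5159 0.1469 0.05  ]
[[ 0.2357  0.9718 -0.0009]
 [ 0.9388 -0.2274  0.2585]
 [ 0.251  -0.0618 -0.966 ]] [0.1173 0.4859 0.2253]
```

Two views agree (residual <1 mm, heights right): stem (0.559, 0.284), port (≈0.5245, -0.078). I'll look at the port with the wrist camera first, then at the stem.

```bash
python3 - <<'E'
from h import *
np.set_printoptions(precision=4,suppress=True)
import pickle
P=np.array([.5245,-.0778]);H=np.array([.559,.2845])
for n,X,z in (("wp",P,.25),("wh",H,.27)):
    psi=np.arctan2(X[1],X[0])+np.pi/2
    move_ptp([*X,z],down(psi)); pause(.2)
    c=read_camera("wrist"); cv2.imwrite(f"pics/{n}.png",c["image"][:,:,::-1]); pickle.dump(c,open(n+".pkl","wb"))
    print(read_clock(),read_tool_pos(),read_q(), read_force(), proj(c,[*P,.109]),proj(c,[*H,.16]))
E
```

```text
3.0167 [ 0.5245 -0.0774  0.25  ] [-8.3995 15.7171  6.1091 80.3913  0.0036  0.0056] [ 0.2438 -0.1046  0.4313] [318.5574 231.2292] [821.7382 220.8092]
4.6333 [0.5593 0.2837 0.2701] [26.896  28.679  27.959  89.2725 -0.0029  0.0003] [-0.6104 -0.7043 -0.4236] [-67.0738 -13.0435] [320.7589 240.0628]
```

View pics/wp.png

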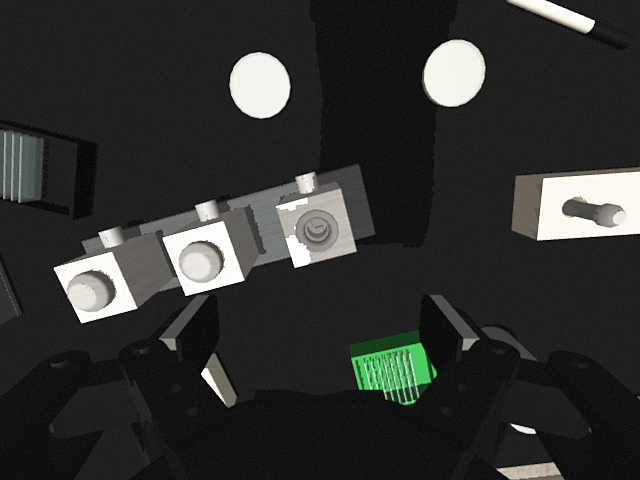

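View pics/wh.png

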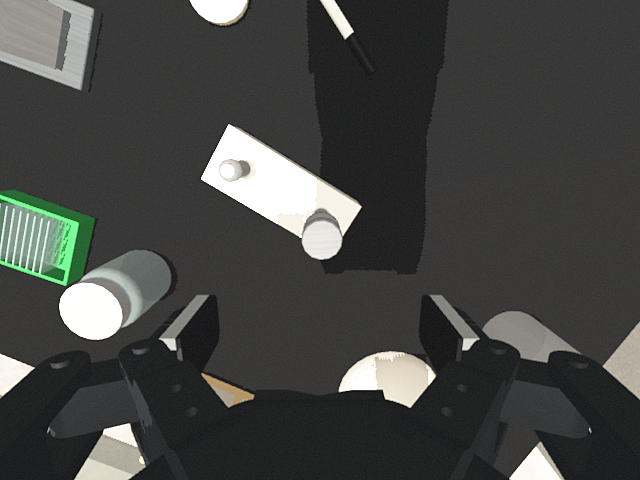

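Port view: collar ring at ~(318,230), predicted (318.6,231.2). Stem view: head top at ~(321,239), predicted (320.8,240.1). I'll refine these with zooms.

```bash
python3 - <<'E'
import cv2,numpy as np
a=cv2.imread("pics/wp.png");b=cv2.imread("pics/wh.png")
z=lambda im,x,y:cv2.resize(cv2.convertScaleAbs(im[y:y+80,x:x+80],alpha=1.4 if im is a else .9),(400,400),interpolation=cv2.INTER_CUBIC)
o=np.hstack([z(a,280,190),z(b,280,200)])
for k in range(0,800,50): cv2.line(o,(k,0),(k,6),(0,0,255),1)
for k in range(0,400,50): cv2.line(o,(0,k),(6,k),(0,0,255),1);cv2.line(o,(400,k),(406,k),(0,0,255),1)
cv2.imwrite("pics/zoom1.png",o)
E
```

```text
(no output)
```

View pics/zoom1.png

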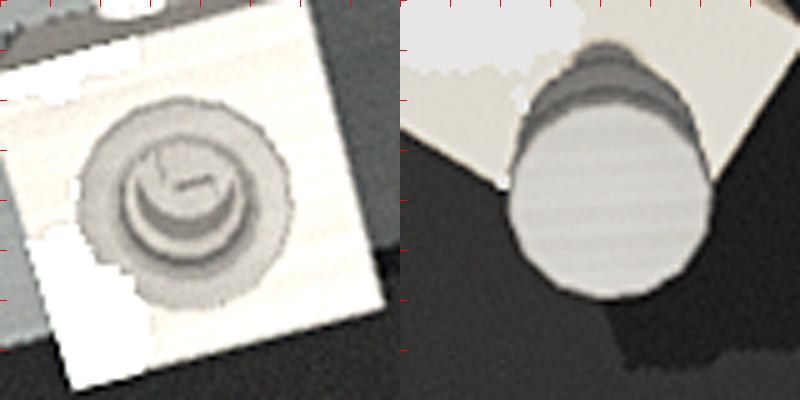

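```bash
python3 - <<'E'
from h import *
import pickle
np.set_printoptions(precision=4,suppress=True)
p=pickle.load(open("wp.pkl","rb"));h=pickle.load(open("wh.pkl","rb"))
print(onz(p,316.8,230.0,.109),onz(h,321.7,239.6,.16))
E
```

```text
[ 0.5232 -0.0792  0.109 ] [0.5583 0.285  0.16  ]
```

```bash
python3 - <<'E'
from h import *
np.set_printoptions(precision=4,suppress=True)
H=np.array([.5586,.2848])
rot=down(np.arctan2(H[1],H[0])+np.pi/2)
movel([*H,.1435],rot,v=.12)
print(read_clock(),read_force())
command_gripper(0.025,60)
print(read_clock(),read_finger_gap(),read_force(),read_tool_pos())
movel([*H,.1635],v=.05); pause(.2); print(read_force(),read_finger_gap())
movel([*H,.2735],v=.15); pause(.2)
print(read_clock(),read_force(),read_ft_torque(),read_finger_gap(),read_tool_pos())
c=read_camera("wrist");cv2.imwrite("pics/held.png",c["image"][:,:,::-1])
s=read_camera("scene");cv2.imwrite("pics/held_s.png",s["image"][150:290,300:500,::-1].repeat(4,0).repeat(4,1))
print(proj(c,[*H,.13]),proj(c,[*H,.28]))
E
```

```text
5.8417 [ 0.5735 -0.1844  0.9973]
6.4 0.03021968675040199 [ 1.0649 -0.2015  5.7379] [0.5589 0.2849 0.144 ]
[-0.4002  0.4298 -1.6181] 0.02994116282559898
8.2333 [-0.7865 -0.0986 -1.2204] [0.0237 0.0271 0.0351] 0.02972972049788771 [0.5583 0.2847 0.2727]
[319.3439 231.5351] [319.6739 303.1625]
```

View pics/held.png

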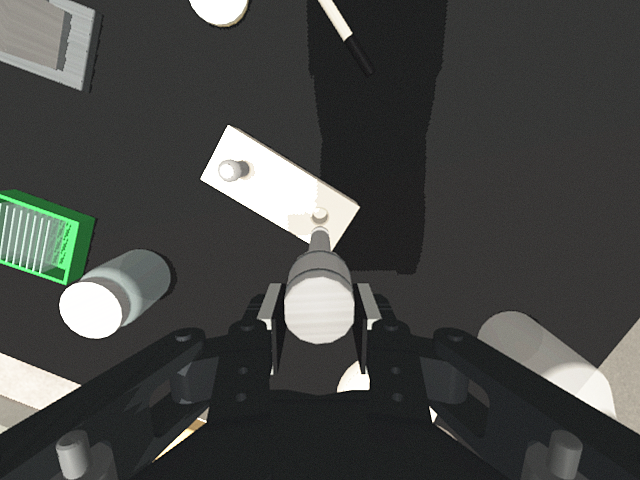

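View pics/held_s.png

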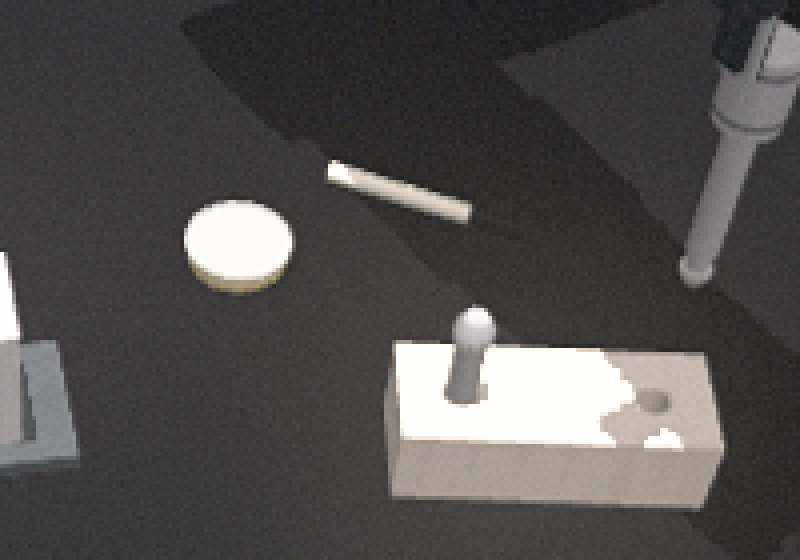

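Stem is held, gap 30 mm, and the rack hole is empty at wrist ~(320,215). The head top shows at ~(320,308), against a predicted 303, so it may sit ~2 mm off in the hand. I'll go over the port and check tilt and offset there.

```bash
python3 - <<'E'
from h import *
import pickle
np.set_printoptions(precision=4,suppress=True)
P=np.array([.5237,-.0783])
move_ptp([*P,.2735],down(np.arctan2(P[1],P[0])+np.pi/2)); pause(.3)
print(read_clock(),read_force(),read_ft_torque(),read_finger_gap(),read_tool_pos(),read_tcp_rot())
t=read_tool_pos()
C={n:read_camera(n) for n in("wrist","scene","top")}; pickle.dump(C,open("over.pkl","wb"))
for n,c in C.items(): print(n,"tip",proj(c,[t[0],t[1],t[2]-.1335]),"top",proj(c,[t[0],t[1],t[2]+.0165]),"collar",proj(c,[*P,.109]))
z=lambda im,x,y,w,h:cv2.resize(im[y:y+h,x:x+w,::-1],(400,500),interpolation=cv2.INTER_CUBIC)
w=z(C["wrist"]["image"],270,200,120,150);s=z(C["scene"]["image"],248,130,80,100)
o=np.hstack([w,s])
for k in range(0,500,50): cv2.line(o,(0,k),(6,k),(0,0,255),1);cv2.line(o,(400,k),(406,k),(0,0,255),1)
for k in range(0,800,50): cv2.line(o,(k,0),(k,6),(0,0,255),1)
cv2.imwrite("pics/over.png",o)
E
```

```text
10.0 [ 0.6065  0.1525 -0.9028] [-0.0157  0.041  -0.0232] 0.0300101379698045 [ 0.5239 -0.0778  0.2734] [[-0.0002  0.1468  0.9892]
 [ 0.      0.9892 -0.1468]
 [-1.      0.     -0.0002]]
wrist tip [319.0994 233.1278] top [319.2208 311.3275] collar [318.5083 225.7423]
scene tip [287.7044 211.2822] top [284.1579 151.3959] collar [288.0786 221.9134]
top tip [331.4916 261.0991] top [335.0598 258.1054] collar [331.1315 261.7123]
```

View pics/over.png

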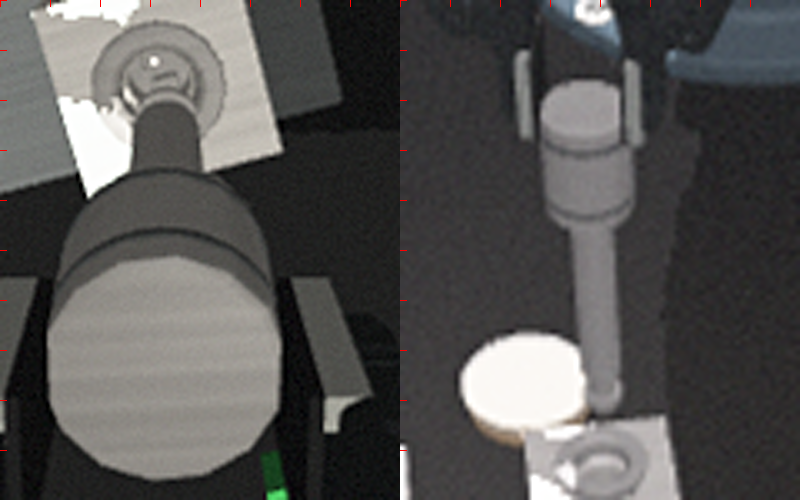

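```bash
python3 - <<'E'
from h import *
import pickle
np.set_printoptions(precision=4,suppress=True)
c=pickle.load(open("over.pkl","rb"))["wrist"]
t=np.array([.5239,-.0778,.2734]);zt=np.array([.9892,-.1468,0])
for dz,r in((.006,.008),(.010,.008)): 
    q=proj(c,t-[0,0,.1335-dz]-zt*r);print((q-[270,200])*3.333)
q=proj(c,np.array([.5237,-.0794,.109])-zt*.0195);print((q-[270,200])*3.333)
E
```

```text
[163.5147  84.8616]
[163.5184  88.1172]
[157.7083  18.3277]
```

```bash
python3 - <<'E'
from h import *
import pickle
c=pickle.load(open("over.pkl","rb"))["wrist"]
im=c["image"][200:250,290:350,::-1]
o=cv2.resize(cv2.convertScaleAbs(im,alpha=1.3),(720,600),interpolation=cv2.INTER_NEAREST)
for k in range(0,60,5): cv2.line(o,(k*12,0),(k*12,8),(0,0,255),1);cv2.line(o,(0,k*12),(8,k*12),(0,0,255),1)
cv2.imwrite("pics/tip.png",o)
E
```

```text
(no output)
```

View pics/tip.png

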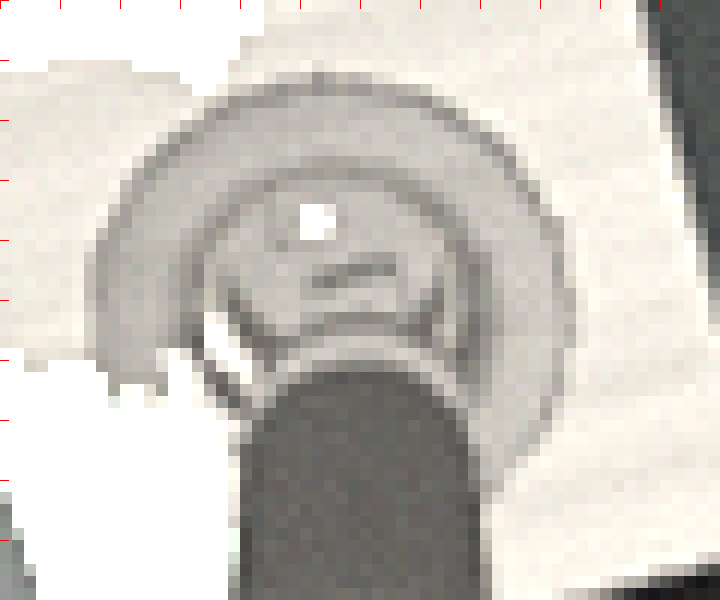

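Foot edge matches the prediction in x. In y, the collar is ~1–1.8 mm further to −y relative to the stem in both the wrist and scene views, so I shift the target to y = −0.0798. Next is a guarded descent in steps with lateral force relief.

```bash
cat >> h.py <<'E'
def F(n=3):
    a=[]
    for _ in range(n): a.append(read_force()); pause(.01)
    return np.mean(a,0)
E
python3 - <<'E'
from h import *
np.set_printoptions(precision=2,suppress=True)
p=np.array([.5237,-.0798])
rot=down(np.arctan2(p[1],p[0])+np.pi/2)
movel([*p,.262],rot,v=.05); pause(.3); b=F(8); print("base",b)
movel([*p,.240],v=.05); pause(.1); print(read_clock(),F()-b)
z=.240
while z>.194:
    z-=.003; movel([*p,z],v=.04); pause(.05); f=F()-b
    print(round(z,4),f,np.array(read_tool_pos())*1000,round(read_clock(),2))
    if np.linalg.norm(f)>12: print("stop");break
    l=f[:2]
    if np.linalg.norm(l)>2.0: p=p+l/np.linalg.norm(l)*min(.0006,.00015*np.linalg.norm(l)); 
np.save("st.npy",np.array([*p,z,*b]))
E
```

```text
base [-0.11  0.37 -1.35]
11.5917 [-0.17 -0.53 -0.55]
0.237 [ 0.17 -0.12  0.54] [523.68 -79.78 236.98] 11.94
0.234 [-0.26  0.01 -0.21] [523.66 -79.76 233.95] 12.27
0.231 [ 0.3  -0.35 -0.22] [523.69 -79.82 230.99] 12.59
0.228 [ 0.78  0.02 -0.33] [523.65 -79.77 227.95] 12.92
0.225 [ 0.29 -0.14 -0.05] [523.65 -79.79 224.97] 13.24
0.222 [-0.   -0.61 -0.48] [523.64 -79.79 221.95] 13.57
0.219 [ 0.77 -0.66  0.13] [523.67 -79.79 218.98] 13.89
0.216 [ 0.1  -0.67  0.2 ] [523.65 -79.79 215.96] 14.22
0.213 [ 0.01  0.18 -0.17] [523.63 -79.8  212.94] 14.54
0.21 [ 0.14 -0.27  0.31] [523.67 -79.78 209.97] 14.87
0.207 [-0.07 -0.13  0.26] [523.66 -79.8  206.95] 15.19
0.204 [ 0.56 -0.1  -0.21] [523.67 -79.79 203.96] 15.52
0.201 [ 0.49 -0.21  0.12] [523.67 -79.77 200.94] 15.84
0.198 [ 0.25 -0.13 -0.29] [523.66 -79.77 197.95] 16.17
0.195 [ 0.19 -0.11 -0.16] [523.63 -79.81 194.93] 16.49
0.192 [0.31 0.13 0.45] [523.6  -79.77 191.9 ] 16.82
```

No contact: the tip is 40 mm into the bore, centred. Continuing in fine steps through the jaws to the stop.

```bash
python3 - <<'E'
from h import *
np.set_printoptions(precision=2,suppress=True)
s=np.load("st.npy");p=s[:2];z=s[2];b=s[3:]
peak=0;snap=None;step=.001
while z>.160:
    z-=step; movel([*p,z],v=.02); pause(.03); f=F()-b
    print(round(z,5),f,np.array(read_tool_pos())*1000,round(read_clock(),2))
    if f[2]>2: step=.0005
    peak=max(peak,f[2])
    if snap is None and peak>3 and f[2]<peak-2.5: snap=z;print("snap")
    if f[2]>(14 if snap is None else 9): print("stop");break
    if np.linalg.norm(f[:2])>2.5: p=p+f[:2]*.0001
np.save("st.npy",np.array([*p,z,*b]))
E
```

```text
0.191 [-0.11 -0.27  4.17] [523.78 -79.82 191.13] 17.12
0.1905 [-0.21 -0.32  0.02] [523.54 -79.74 190.26] 17.43
snap
0.19 [0.3  0.05 0.19] [523.63 -79.79 189.93] 17.74
0.1895 [ 0.58 -0.59  1.12] [523.71 -79.79 189.51] 18.05
0.189 [-0.   -0.77  1.26] [523.7  -79.8  189.01] 18.36
0.1885 [ 0.33 -0.15  0.84] [523.64 -79.8  188.43] 18.67
0.188 [ 0.16 -0.35  1.52] [523.67 -79.79 187.97] 18.98
0.1875 [ 0.16 -0.43  0.9 ] [523.65 -79.81 187.46] 19.28
0.187 [-0.06 -0.75  1.65] [523.67 -79.81 186.95] 19.59
0.1865 [ 0.15 -0.32  1.5 ] [523.66 -79.79 186.44] 19.9
0.186 [ 0.42 -0.24  1.31] [523.66 -79.8  185.97] 20.21
0.1855 [ 0.07 -0.36  1.37] [523.67 -79.79 185.45] 20.52
0.185 [-0.31 -0.29  1.41] [523.68 -79.79 184.96] 20.82
0.1845 [-0.15 -0.33  1.6 ] [523.67 -79.79 184.47] 21.13
0.184 [ 0.01 -0.34  0.81] [523.67 -79.79 183.97] 21.44
0.1835 [ 0.4  -0.13  1.83] [523.66 -79.79 183.48] 21.75
0.183 [ 0.34 -0.42  1.48] [523.66 -79.8  182.97] 22.06
0.1825 [ 0.34 -0.51  1.43] [523.68 -79.79 182.45] 22.37
0.182 [-0.09 -1.49 -3.49] [523.46 -79.83 181.69] 22.68
0.1815 [-0.03  0.2   0.14] [523.77 -79.75 181.59] 22.98
0.181 [ 0.55 -0.36  0.04] [523.73 -79.79 181.05] 23.29
0.1805 [ 0.15 -0.87 -0.05] [523.66 -79.79 180.46] 23.6
0.18 [ 0.37 -0.71 -0.26] [523.67 -79.79 179.96] 23.91
0.1795 [ 0.1  -0.36  1.51] [523.76 -79.82 179.59] 24.22
0.179 [-0.19 -0.25  6.78] [524.07 -79.85 179.47] 24.52
0.1785 [ 0.74 -0.39 10.74] [524.36 -79.91 179.36] 24.83
stop
```

Entry at z=0.191, then a snap at 0.182, and a hard stop ~2.2 mm later. Tip depth is ~53 mm, inside the expected range. I'll press slightly more to confirm, then tug in small steps.

```bash
python3 - <<'E'
from h import *
import pickle
np.set_printoptions(precision=2,suppress=True)
s=np.load("st.npy");p=s[:2];z=s[2];b=s[3:]
movel([*p,z-.0005],v=.02);pause(.1);print("press",F()-b,np.array(read_tool_pos())*1000)
pickle.dump(read_camera("wrist"),open("home.pkl","wb"))
z=.1800
movel([*p,z],v=.02); pause(.05)
while z<.188:
    z+=.0005; movel([*p,z],v=.02); pause(.05); f=F()-b; t=np.array(read_tool_pos())*1000
    print(round(z,5),f,t,round(read_clock(),2))
    if f[2]<-9 or t[2]>183.3: break
np.save("st.npy",np.array([*p,z,*b]))
pickle.dump(read_camera("wrist"),open("tug.pkl","wb"))
E
```

```text
press [-0.19 -1.05 14.92] [524.66 -79.96 179.27]
0.1805 [ 0.14 -0.38  0.  ] [523.65 -79.77 180.4 ] 25.88
0.181 [ 0.56  0.33 -0.66] [523.7  -79.82 181.02] 26.21
0.1815 [-0.23 -0.47 -0.18] [523.72 -79.82 181.51] 26.53
0.182 [ 0.09 -0.42 -5.15] [523.51 -79.77 181.75] 26.86
0.1825 [ 0.2  -0.44 -7.13] [523.59 -79.8  182.35] 27.18
0.183 [ 0.62 -0.63 -8.13] [523.65 -79.81 182.93] 27.51
0.1835 [-0.08  0.08 -8.81] [523.63 -79.79 183.44] 27.83
```

Collar is moving, at about 1.4–1.9 mm by force and position. Raising 0.8 mm more.

```bash
python3 - <<'E'
from h import *
import pickle
np.set_printoptions(precision=2,suppress=True)
s=np.load("st.npy");p=s[:2];z=s[2];b=s[3:]
print(F(12)-b)
for dz in(.0005,.0003):
    z+=dz; movel([*p,z],v=.02);pause(.1);print(F(12)-b,np.array(read_tool_pos())*1000)
print(read_finger_gap(),read_clock())
np.save("st.npy",np.array([*p,z,*b]))
c=read_camera("wrist");s=read_camera("scene")
pickle.dump((c,s),open("tug2.pkl","wb"))
cv2.imwrite("pics/tug2.png",np.hstack([cv2.resize(c["image"][180:360,240:400,::-1],(400,450),interpolation=cv2.INTER_CUBIC),cv2.resize(s["image"][150:240,248:328,::-1],(400,450),interpolation=cv2.INTER_NEAREST)]))
E
```

```text
[ 0.05 -0.35 -9.03]
[ 0.14 -0.53 -9.96] [523.67 -79.81 183.94]
[  0.34  -0.37 -10.73] [523.69 -79.8  184.29]
0.029911046370812214 28.8833
```

View pics/tug2.png

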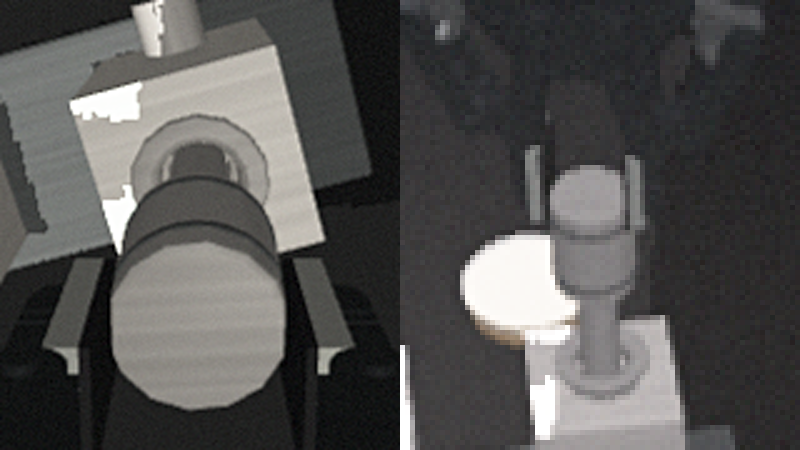

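Tug reads 10.7 N, which gives ≈2.4 mm by the spring data and ≈2.4–2.5 mm by position. Both agree, and the picture shows the stem standing in the ring. Now lowering onto the stop, releasing and backing off.

```bash
python3 - <<'E'
from h import *
np.set_printoptions(precision=2,suppress=True)
s=np.load("st.npy");p=s[:2];z=s[2];b=s[3:]
movel([*p,.1794],v=.02);pause(.15);print(F(5)-b,np.array(read_tool_pos())*1000)
command_gripper(.05); print(F()-b); command_gripper(.085); pause(.1); print(F(5)-b)
movel([*p,.29],v=.1); pause(.2)
print(read_clock(),F(),read_finger_gap())
S=read_camera("scene");T=read_camera("top");c=read_camera("wrist")
for n,k in(("S",S),("W",c)): cv2.imwrite(f"pics/end{n}.png",k["image"][:,:,::-1])
for d in (.048,.053,.058): print(d,proj(S,[*p,.099-d+.15]),proj(c,[*p,.099-d+.15]))
E
```

```text
[-0.29 -0.12 -0.36] [523.85 -79.82 179.63]
[ 0.48 -0.53  1.41]
[ 0.26 -0.47  1.76]
31.9667 [ 0.26 -0.13  0.12] 0.08480123093452117
0.048 [285.3  188.56] [319.12 246.89]
0.053 [285.42 190.5 ] [319.12 245.13]
0.058 [285.53 192.42] [319.11 243.43]
```

View pics/endS.png

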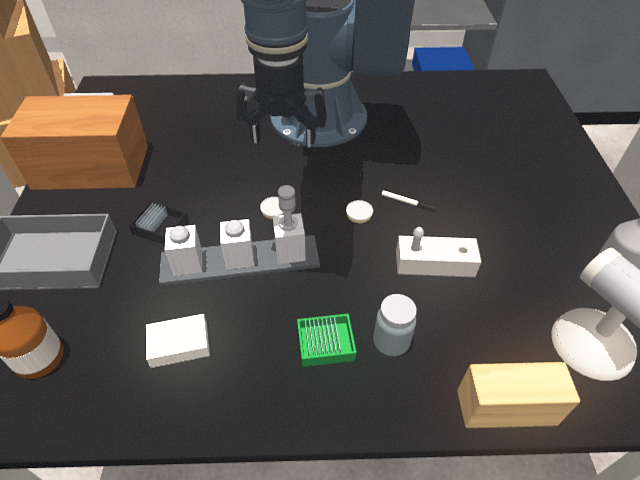

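View pics/endW.png

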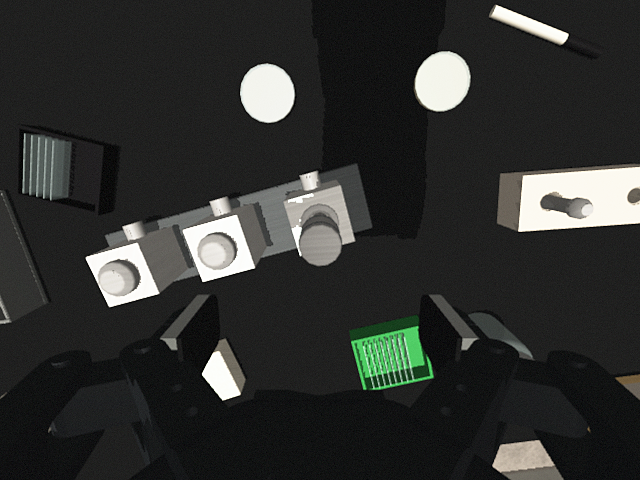

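The stem stands upright in the open port: head top at scene ~(287,191), predicted (285.4,190.5), and wrist ~(320,244), predicted (319,245). Everything else is unmoved and the gripper is clear.

```bash
python3 -c "
from station import *
job_done(); print(read_clock())"
```

```text
the job is handed in; nothing more can be done
the job is handed in; nothing more can be done
```

The filter stem is fully home in the open port, the tug proved the grip, and I let go and handed the job in at about 32 s.

- **Push in:** the stem entered without side contact, and the snap was clear. It reached the hard stop about 2.2 mm after the snap, with the tip about 53 mm below the mouth. The highest sampled push was 15 N, with side loads around 1 N.
- **Tug:** it slid about 2 mm freely, then lifted the collar at up to 10.7 N. The collar lift was inferred from force (about 2.4 mm) and from arm position (about 2.4–2.5 mm), which agree. It was not read off the pictures, which are too coarse for that.
- **Release:** I lowered the stem back to the stop, opened the gripper and backed off.
- **Last checks:** in the scene and wrist pictures the stem stands upright, with its head within 2 px of where it should be. The blanking stem and bystanders looked unmoved, and the tool force was back near zero.
- **Disagreement:** before insertion the cameras put the port 1 to 2 mm apart in y. I settled it from the stem and collar positions relative to each other, and the force-free entry confirmed that.

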